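Lock the white-dial gauge onto the test base

ROBOT

A 6-joint arm with a two-finger parallel gripper is mounted at the origin on the work surface. World frame = base frame: x ahead of the robot, y to its left, z up, the work surface at z = 0. Lengths are in m, angles in rad, forces in N, time in s.
With the tool pointing down it reaches from about 0.3 to 0.775 m from the base axis. Payload 14.6 kg.
Tool frame: the origin (TCP) lies on the centre line of the jaws, within the pads' length; the fingertips stand ctrl.tcp_to_tips ahead of it and the grasp point (between the pads) lies 2 mm behind it (ctrl.tcp_to_tips is the distance from the TCP to the fingertips, in m); z points along the fingers, y is the line along which they close (so a half turn about z gives the same grasp; the last joint's range is limited). The gripper opens to 94 mm and grips with 3 to 60 N. Pads are 16 mm wide; open, the fingers measure 119 mm over their backs; the gripper's body (75 mm by 177 mm) begins 78 mm behind the grasp point.
Start: joints at [1.09, 0.3, 1.521, -0, 1.321, -0.067], TCP at [0.221, 0.504, 0.196] pointing down, gripper open.
Joint ranges: [-3.03, 3.03], [-0.79, 2.21], [0.23, 2.52], [-1.04, 4.18], [0, 3.07], [-2.55, 2.55]. Speed limits (rad/s): [2.22, 2.22, 2.57, 3.14, 3.14, 3.14].

INTERFACE

Orientations are given as [roll, pitch, yaw] about the fixed x, y, z axes, in that order (R = Rz(yaw) Ry(pitch) Rx(roll)).
In Python, from station import telemetry, viewer, hand_in, ctrl gives the robot as it stands.
- The arm moves only by the tool step_arm, never from a script. Its argument "plan" is a list of rows, each an object of numbers: "dx", "dy", "dz": the shift along the tool's x, y, z scaled (see below); "rx", "ry", "rz": the turn, a rotation vector about the tool's x, y, z scaled (see below); "claw": the closure, from 0 (fully open) to 1 (shut). In form: [{"dx": .., "dy": .., "dz": .., "rx": .., "ry": .., "rz": .., "claw": ..}, ...]. A call has 1 to 10 rows; each row shifts and turns the commanded pose from where the row before left it, along the tool's axes as they then stand; what a row does not reach is not made up. The controller multiplies each number of a shift by 0.1 m and each number of a turn by 90 degrees. A row lasts 1/10 s, in which the tool goes at most 50 mm and 8.59 degrees, less where a joint would pass 70% of its speed; a pose out of reach is approached as far as the arm can. A call with a number of a shift or a turn outside -1 to 1 is refused whole. A call with a gripper value outside its range is refused whole. The fingers move at their own pace and stop on an object; "grip_force" is the grip in N (left out, the last holds). Time passes only in rows, so rows that do not move let the fingers close. It gives the time, the measured TCP pose, the force, the opening and the grip force at its end, in the units of the state.
- telemetry.get_obs(): the state, without advancing time (a new reading comes with each control period).
- viewer.camera(name): name is "side" or "top" or "wrist"; returns a dict with "img" (384x512x3 uint8, red, green, blue), "z_map" (384x512 float32, m along the optical axis (not along the pixel's ray), 0 where there is no reading), "fx", "fy", "cx", "cy" (pixels), "R" (3x3) and "t" (3): a world point X has camera coordinates R X + t; the wrist camera has in their place "tool_from_camera" (4x4, takes a point from camera to tool coordinates, whose origin is the TCP and whose axes are the flange's). Camera axes: x right, y down, z forward; pixel columns grow to the right and rows downward; lengths in m; the calibration is good to about 2 mm. A picture is of the moment at which its call begins: read the wrist's pose just before it.
- hand_in(): hands the job in; it is judged then, once.
Trained networks look in a picture, given as the dict that the camera call returned (one of the last four; its "shot" number tells which), for a name from the list of things; names that differ only in an ending like _2 or _b are one class to them, and where a whole thing is asked for, a point or a joint stands for the part that bears it (a point fixed in the world has none). Each returns a list of dicts, best first, with "score" (0 to 1); they miss things now and then, are a little off and sometimes report something else, mostly with a low value. They report only what shows in the picture. A call takes as long as a camera call. They do not tell look-alikes from the thing itself.
- viewer.recognise(target, picture): "rect" ([left, top, right, bottom] in pixels, round what is visible of it).
The state is a dict: "time_s": time; "qpos": joint angles; "joint_vel": joint speeds; "tau": joint torques, N m; "ee_pos": TCP position; "eef_rot": TCP orientation; "force": force on the tool from outside, world axes, zero at the start; "moment": the same for the moment, N m; "grip_width": finger opening in m; "grip_force": force on a finger pad.
Only numpy, scipy, OpenCV 4.12 (cv2) and the standard library are available. Lean on these libraries where they do the work, as an engineer would, in place of code of your own. Each camera call takes 0.05 s, during which the arm holds its last target. There are 200 camera calls.

TASK

Take the gauge with the white dial and mount it on the red test base: slip the wide hole of its keyhole plate down over the brass headed stud, then slide the plate until the stud is fully home in the narrow end of the slot, so that it lies flat, locked behind the stud's head and squarely inside the white outline. Leave the black-dial gauge where it is, and let go.

Things in the scene. Friction and masses are not known exactly. Their poses are not given: they have to be found in the camera images.
- white_gauge: Gauge to mount: aluminium plate 147x64x6 mm, on it a black 42x42 mm meter case (top 50 mm above the underside) with a WHITE round dial on top. 0.3 kg, lies flat. Origin: plate underside, below the case's centre. x: along the plate from case to keyhole; z up. Plate spans x -35 to 112. Keyhole: wide hole 36 mm across centred at x=58; from it a 15 mm wide slot runs to x=99.5. Grip the case by its y sides.
- white_gauge_slot (a point): Narrow end of the white gauge's keyhole slot, where the stud stands when locked: on the plate's underside at x = 92 mm, y = 0 in the gauge's frame, 34 mm beyond the centre of the wide hole. Axes as the gauge's.
- stud_base: Red slab 14 mm thick, fixed, spans x -140 to 60, y -50 to 50 mm. Origin: on the table, on the axis of its brass stud; z up. Stud above the slab: neck 10 mm wide, 13.5 tall; head 20 wide, 5.5 thick. White outline, x -131 to 24, marks the locked plate: case 92 mm from the stud towards -x, plate's x along base's x. So lower the plate with its case at x=-58, then slide 34 mm to -x.
- black_gauge: A second gauge, to be left alone: same plate and case, but with a BLACK dial and orange needle. Origin and axes as for the white gauge. The two gauges lie on the same side of the base and may change places.
Not all that is in view belongs to the job. What is shaped like the white_gauge but purple or turquoise is not meant.

How it is judged:
On the way:
1. the wide hole is down over the stud: the plate lies on the base with the stud inside the hole (x of stud_base in the frame of white_gauge_slot between -0.048 and -0.018 m and y of stud_base in the frame of white_gauge_slot between -0.015 and 0.015 m and z of white_gauge_slot in the frame of stud_base below 0.021 m).
At the end, for the whole second after the job is handed in: The white-dial gauge is at rest, flat on the base (within 4 mm and 6 degrees), the stud within 10 mm of the slot's narrow end, and the meter case on the base's -x side, within 25 mm of the base's centre line (about 15 degrees of square) (horizontal distance between white_gauge_slot and stud_base below 0.01 m and z of each of white_gauge_slot, white_gauge in the frame of stud_base below 0.018 m and angle between white_gauge's own z axis and vertical below 0.1 rad and x of white_gauge in the frame of stud_base below -0.06 m and y of white_gauge in the frame of stud_base between -0.025 and 0.025 m and linear speed of white_gauge below 0.01 m/s and angular speed of white_gauge below 0.1 rad/s); the robot touches nothing.
It fails at once if the black-dial gauge is moved more than 30 mm (distance of black_gauge from where it was at the start of the episode above 0.03 m).
It also fails if it takes over 38 s, if anything falls off the work surface, if the arm or the gripper's body presses on something with over 40 N, if the wrist force passes 120 N, or if a joint passes its speed limit or range.

## Working session

There is one attempt and no reset: what is moved stays moved. The work goes in short steps, Python scripts to look and compute and a tool call to move; the robot and the scene stay as the last step left them, time stands still between calls to the robot, and variables do not carry over. Pictures are saved under pics/ and viewed, at most 10 in all, crops included, and the job is handed in when it is done.

Besides the shell and the picture viewer there is one more tool, called after "Emit:" by a JSON object that holds its "api" and its "payload", one argument or row to a line. step_arm: Moves the arm, as the interface text tells. Shifts and turns lie within -1 to 1; 1 stands for 0.1 m of shift or 90 degrees of turn. Its arguments: {"type":"object","properties":{"plan":{"type":"array"},"grip_force":{"type":"number"}},"required":["plan"]}

```bash
mkdir -p pics
cat > h.py <<'E'
import numpy as np, cv2
from station import telemetry, viewer, hand_in, ctrl
def world(c,u,v,z=None):
    d=c["z_map"][int(v),int(u)] if z is None else z
    p=np.array([(u-c["cx"])/c["fx"]*d,(v-c["cy"])/c["fy"]*d,d])
    return c["R"].T@(p-c["t"])
def cloud(c):
    v,u=np.mgrid[:384,:512]; d=c["z_map"]
    p=np.stack([(u-c["cx"])/c["fx"]*d,(v-c["cy"])/c["fy"]*d,d],-1)
    return (p-c["t"])@c["R"]
E
python3 - <<'E'
from h import *
print(ctrl.tcp_to_tips)
ims=[]
for n in("top","side"):
    c=viewer.camera(n); ims.append(c["img"]); np.savez(n+".npz",**{k:v for k,v in c.items()})
    for t in("white_gauge","stud_base","black_gauge"):
        for r in viewer.recognise(t,c)[:5]: print(n,t,round(r["score"],2),np.round(r["rect"]))
cv2.imwrite("pics/a.png",cv2.cvtColor(ims[0],cv2.COLOR_RGB2BGR))
cv2.imwrite("pics/b.png",cv2.cvtColor(ims[1],cv2.COLOR_RGB2BGR))
E
```

```text
0.017
top white_gauge 0.87 [178. 197. 204. 249.]
top white_gauge 0.84 [349. 244. 394. 299.]
top white_gauge 0.64 [234. 151. 258. 202.]
top white_gauge 0.61 [291. 200. 342. 250.]
top white_gauge 0.55 [298. 123. 330. 181.]
top stud_base 0.79 [113. 111. 169. 188.]
top black_gauge 0.73 [233. 150. 259. 201.]
side white_gauge 0.97 [176. 302. 251. 380.]
side white_gauge 0.92 [181. 152. 240. 181.]
side white_gauge 0.89 [230. 230. 278. 291.]
side white_gauge 0.75 [300. 223. 371. 262.]
side stud_base 0.86 [230. 114. 300. 134.]
side black_gauge 0.71 [246. 179. 309. 205.]
```

View pics/a.png

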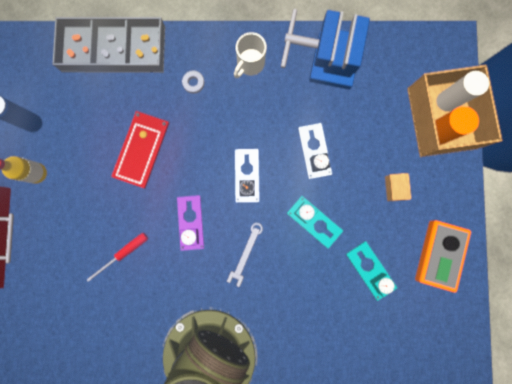

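Candidates: white plates at (315,150) with a white dial and at (247,175) with a black dial. The purple plate (190,223) and the turquoise ones (315,222) and (372,271) are decoys. I choose the one at (315,150), and the red base is at (141,150). Next I check it in a close crop and measure.

Run:
```python
from h import *
c=dict(np.load("top.npz")); P=cloud(c); im=c["img"].astype(int)
print(telemetry.get_obs()["ee_pos"], c["t"]@-c["R"])
def box(mask,name):
    n,l,s,_=cv2.connectedComponentsWithStats(mask.astype(np.uint8)); k=1+np.argmax(s[1:,4]); m=l==k
    q=P[m][:,:2].astype(np.float32); (x,y),(w,h),a=cv2.minAreaRect(q*1000); print(name,m.sum(),"c",x,y,"wh",w,h,"ang",a,"z",np.median(P[m][:,2])); return m
H=cv2.cvtColor(c["img"],cv2.COLOR_RGB2HSV)
w=(H[...,1]<60)&(H[...,2]>150)
def roi(m,a,b,e,f):
    o=np.zeros_like(m);o[b:f,a:e]=m[b:f,a:e];return o
hgt=P[...,2]
box(roi((hgt>.003)&(hgt<.02)&w,293,115,336,185),"white plate")
box(roi((hgt>.035)&(hgt<.07),293,115,336,185),"white case")
box(roi((hgt>.003)&(hgt<.02)&w,228,143,265,208),"black plate")
box(roi((hgt>.035)&(hgt<.07),228,143,265,208),"black case")
red=(H[...,1]>120)&((H[...,0]<12)|(H[...,0]>168))
box(roi((hgt>.007)&(hgt<.022),105,105,175,195),"base")
m=roi((hgt>.024)&(hgt<.05),105,105,175,195); print("stud",m.sum(),P[m].mean(0))
a=im[110:190,290:340];b=c["img"][100:200,100:180]
cv2.imwrite("pics/c.png",cv2.cvtColor(np.hstack([cv2.resize(c["img"][110:200,290:340],(300,540)),cv2.resize(b[:90],(480,540))]),cv2.COLOR_RGB2BGR))
```

```text
[0.22112611 0.50351126 0.19615016] [ 0.35663096 -0.10596919  0.99605385]
white plate 722 c 563.7745361328125 -285.0384216308594 wh 150.15316772460938 66.838623046875 ang 11.684720039367676 z 0.006250772189471178
white case 269 c 524.2715454101562 -292.2861328125 wh 42.501190185546875 41.93241882324219 ang 11.115862846374512 z 0.05191981616255708
black plate 733 c 490.274658203125 -95.58320617675781 wh 143.9626922607422 64.43389892578125 ang 0.9255229830741882 z 0.006360243891472154
black case 254 c 451.1180419921875 -96.49320983886719 wh 41.86709213256836 40.02459716796875 ang 0.949501097202301 z 0.05196669889181488
base 2466 c 559.9085693359375 205.67324829101562 wh 101.25640869140625 200.10464477539062 ang 71.67884063720703 z 0.01416340255216866
stud 41 [0.59745418 0.19287129 0.03219799]
```

View pics/c.png

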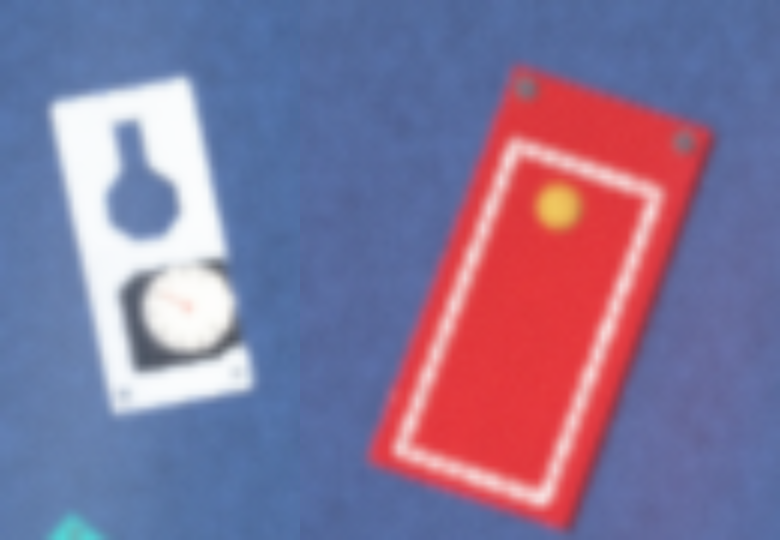

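View pics/b.png

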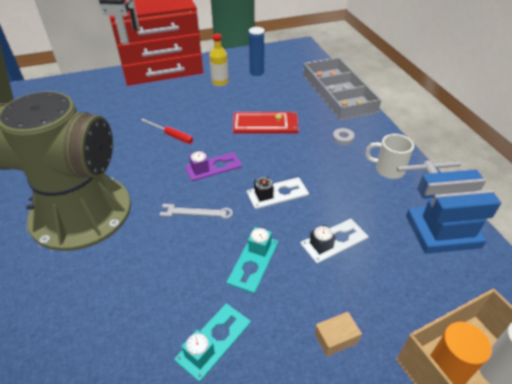

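Picture c confirms the choice: the plate at (315,150) carries a white dial, and its keyhole points up in the image (world +x). Picture a also shows the brass stud near the base's upper end (143,134). Picture b shows the path between them is clear apart from the low black gauge at (265,188).

```bash
cat >> h.py <<'E'
from scipy.spatial.transform import Rotation as Ro
def go(target,yaw):
    """rotate first about tool z (tool x -> yaw deg or its half turn), then shift; units"""
    o=telemetry.get_obs(); R=Ro.from_euler("xyz",o["eef_rot"]); M=R.as_matrix()
    for k in (0,180):
        y=np.radians(yaw+k); x=np.array([np.cos(y),np.sin(y),0]); z=np.array([0,0,-1.]); G=np.stack([x,np.cross(z,x),z],1)
        rv=Ro.from_matrix(M.T@G).as_rotvec()
        print(k,"rot units",np.round(rv/(np.pi/2),3),"shift units after",np.round(G.T@(np.array(target)-o["ee_pos"])/.1,3))
    print("t",o["time_s"],"pos",np.round(o["ee_pos"],4),"rot",np.round(np.degrees(o["eef_rot"]),1),"q6",o["qpos"][5],"F",np.round(o["force"],1),"w",o["grip_width"])
E
python3 -c "
from h import *
go([.525,-.2925,.16],11.3)"
```

```text
0 rot units [-0.     0.     1.611] shift units after [1.42  8.401 0.362]
180 rot units [-0.    -0.    -0.389] shift units after [-1.42  -8.401  0.362]
t 0.4 pos [0.2211 0.5035 0.1962] rot [-180.    -0.   156.3] q6 -0.06659956907656284 F [ 0.4 -1.1 -0.5] w 0.09410312319114937
```

Emit:
{"api": "step_arm", "payload": {
  "plan": [
    {"rz": -0.078,"claw": 0},
    {"rz": -0.078,"claw": 0},
    {"rz": -0.078,"claw": 0},
    {"rz": -0.078,"claw": 0},
    {"rz": -0.077,"claw": 0},
    {"dx": -0.071,"dy": -0.42,"claw": 0},
    {"dx": -0.071,"dy": -0.42,"claw": 0},
    {"dx": -0.071,"dy": -0.42,"claw": 0},
    {"dx": -0.071,"dy": -0.42,"claw": 0},
    {"dx": -0.071,"dy": -0.42,"claw": 0}
  ]
}}

```text
$.plan[0]: bad value
```

Emit:
{"api": "step_arm", "payload": {
  "plan": [
    {"dx": -0.071,"dy": -0.42,"claw": 0},
    {"dx": -0.071,"dy": -0.42,"claw": 0},
    {"dx": -0.071,"dy": -0.42,"claw": 0},
    {"dx": -0.071,"dy": -0.42,"claw": 0},
    {"dx": -0.071,"dy": -0.42,"claw": 0},
    {"dx": -0.071,"dy": -0.42,"claw": 0},
    {"dx": -0.071,"dy": -0.42,"claw": 0},
    {"dx": -0.071,"dy": -0.42,"claw": 0},
    {"dx": -0.071,"dy": -0.42,"claw": 0},
    {"dx": -0.071,"dy": -0.42,"claw": 0}
  ]
}}

```text
$.plan[0]: bad value
```

Emit:
{"api": "step_arm", "payload": {
  "plan": [
    {"dx": -0.071,"dy": -0.42,"dz": 0.06,"claw": 0},
    {"dx": -0.071,"dy": -0.42,"dz": 0.06,"claw": 0},
    {"dx": -0.071,"dy": -0.42,"dz": 0.06,"claw": 0},
    {"dx": -0.071,"dy": -0.42,"dz": 0.06,"claw": 0},
    {"dx": -0.071,"dy": -0.42,"dz": 0.06,"claw": 0},
    {"claw": 0},
    {"claw": 0}
  ]
}}

```text
$.plan[0]: bad value
```

Run:
```python
from h import *
go([.525,-.2925,.16],11.3)
o=telemetry.get_obs(); c=viewer.camera("wrist"); print(np.round(c["tool_from_camera"],3))
cv2.imwrite("pics/d.png",cv2.cvtColor(c["img"],cv2.COLOR_RGB2BGR))
T=c["tool_from_camera"]; M=Ro.from_euler("xyz",o["eef_rot"]).as_matrix()
v,u=np.mgrid[:384,:512]; d=c["z_map"]
p=np.stack([(u-c["cx"])/c["fx"]*d,(v-c["cy"])/c["fy"]*d,d],-1)@T[:3,:3].T+T[:3,3]
P=p@M.T+o["ee_pos"]
m=(P[...,2]>.035)&(P[...,2]<.06)&(d>0)&(np.hypot(P[...,0]-.525,P[...,1]+.2925)<.06)
(x,y),(w,h),a=cv2.minAreaRect(P[m][:,:2].astype(np.float32)*1000);print(m.sum(),x,y,w,h,a,np.median(P[m][:,2]))
```

```text
0 rot units [-0.     0.     1.611] shift units after [1.42  8.401 0.362]
180 rot units [-0.    -0.    -0.389] shift units after [-1.42  -8.401  0.362]
t 0.4 pos [0.2211 0.5035 0.1962] rot [-180.    -0.   156.3] q6 -0.06659956907656284 F [ 0.4 -1.1 -0.5] w 0.09410312319114937
[[ 0.    -0.967 -0.256  0.075]
 [ 1.     0.     0.    -0.001]
 [-0.    -0.256  0.967 -0.188]
 [ 0.     0.     0.     1.   ]]
0 0.0 0.0 0.0 0.0 0.0 nan
  return _methods._mean(a, axis=axis, dtype=dtype,
  ret = ret.dtype.type(ret / rcount)
```

View pics/d.png

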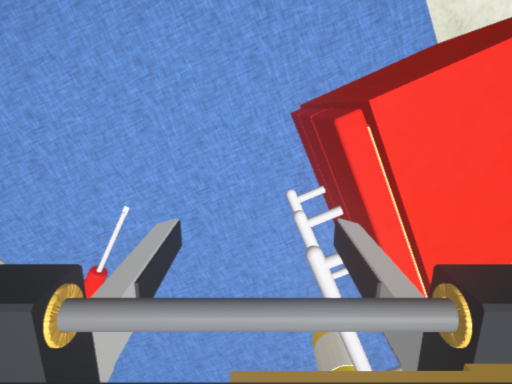

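The arm did not move, because every field is required in each row. Picture d shows the start pose: the red cabinet is on the right with its handles at (320,230) between the fingers. I check the heights before moving.

```bash
cat >> h.py <<'E'
def wrist():
    o=telemetry.get_obs(); c=viewer.camera("wrist"); T=c["tool_from_camera"]; M=Ro.from_euler("xyz",o["eef_rot"]).as_matrix()
    v,u=np.mgrid[:384,:512]; d=c["z_map"]
    p=np.stack([(u-c["cx"])/c["fx"]*d,(v-c["cy"])/c["fy"]*d,d],-1)@T[:3,:3].T+T[:3,3]
    return c,p@M.T+o["ee_pos"]
E
python3 - <<'E'
from h import *
c,P=wrist()
for u,v in((293,195),(320,260),(340,213),(345,330),(350,120),(400,100),(330,345),(120,210)): print(u,v,np.round(P[v,u],3))
E
```

```text
293 195 [0.25  0.532 0.065]
320 260 [0.252 0.532 0.207]
340 213 [0.259 0.562 0.133]
345 330 [0.207 0.531 0.321]
350 120 [0.176 0.572 0.229]
400 100 [0.175 0.592 0.241]
330 345 [0.461 0.5   0.045]
120 210 [0.198 0.319 0.   ]
```

The finger is close to the drawer handle (top at about z=0.21), so I lift straight up first, then turn and travel.

Emit:
{"api": "step_arm", "payload": {
  "plan": [
    {"dx": 0,"dy": 0,"dz": -0.4,"rx": 0,"ry": 0,"rz": 0,"claw": 0},
    {"dx": 0,"dy": 0,"dz": -0.4,"rx": 0,"ry": 0,"rz": 0,"claw": 0},
    {"dx": 0,"dy": 0,"dz": 0,"rx": 0,"ry": 0,"rz": -0.078,"claw": 0},
    {"dx": 0,"dy": 0,"dz": 0,"rx": 0,"ry": 0,"rz": -0.078,"claw": 0},
    {"dx": 0,"dy": 0,"dz": 0,"rx": 0,"ry": 0,"rz": -0.078,"claw": 0},
    {"dx": 0,"dy": 0,"dz": 0,"rx": 0,"ry": 0,"rz": -0.078,"claw": 0},
    {"dx": 0,"dy": 0,"dz": 0,"rx": 0,"ry": 0,"rz": -0.077,"claw": 0},
    {"dx": -0.071,"dy": -0.42,"dz": 0,"rx": 0,"ry": 0,"rz": 0,"claw": 0},
    {"dx": -0.071,"dy": -0.42,"dz": 0,"rx": 0,"ry": 0,"rz": 0,"claw": 0},
    {"dx": -0.071,"dy": -0.42,"dz": 0,"rx": 0,"ry": 0,"rz": 0,"claw": 0}
  ]
}}

```text
time_s: 1.5
ee_pos: [0.2668, 0.3828, 0.276]
eef_rot: [-3.141, -0.0, -2.944]
force: [-0.1, 0.9, 0.7]
grip_width: 0.0939
grip_force: 0.0
```

Emit:
{"api": "step_arm", "payload": {
  "plan": [
    {"dx": -0.071,"dy": -0.42,"dz": 0.05,"rx": 0,"ry": 0,"rz": 0,"claw": 0},
    {"dx": -0.071,"dy": -0.42,"dz": 0.05,"rx": 0,"ry": 0,"rz": 0,"claw": 0},
    {"dx": -0.071,"dy": -0.42,"dz": 0.05,"rx": 0,"ry": 0,"rz": 0,"claw": 0},
    {"dx": -0.071,"dy": -0.42,"dz": 0.05,"rx": 0,"ry": 0,"rz": 0,"claw": 0},
    {"dx": -0.071,"dy": -0.42,"dz": 0.05,"rx": 0,"ry": 0,"rz": 0,"claw": 0},
    {"dx": -0.071,"dy": -0.42,"dz": 0.05,"rx": 0,"ry": 0,"rz": 0,"claw": 0},
    {"dx": -0.071,"dy": -0.42,"dz": 0.05,"rx": 0,"ry": 0,"rz": 0,"claw": 0},
    {"dx": -0.071,"dy": -0.42,"dz": 0.05,"rx": 0,"ry": 0,"rz": 0,"claw": 0},
    {"dx": -0.071,"dy": -0.42,"dz": 0.05,"rx": 0,"ry": 0,"rz": 0,"claw": 0},
    {"dx": -0.071,"dy": -0.42,"dz": 0.05,"rx": 0,"ry": 0,"rz": 0,"claw": 0}
  ]
}}

```text
time_s: 2.5
ee_pos: [0.419, -0.0156, 0.2263]
eef_rot: [-3.141, 0.001, -2.945]
force: [1.8, 0.6, 0.2]
grip_width: 0.0939
grip_force: 0.0
```

Emit:
{"api": "step_arm", "payload": {
  "plan": [
    {"dx": -0.071,"dy": -0.42,"dz": 0.1,"rx": 0,"ry": 0,"rz": 0,"claw": 0},
    {"dx": -0.071,"dy": -0.42,"dz": 0.1,"rx": 0,"ry": 0,"rz": 0,"claw": 0},
    {"dx": -0.071,"dy": -0.42,"dz": 0.1,"rx": 0,"ry": 0,"rz": 0,"claw": 0},
    {"dx": -0.071,"dy": -0.42,"dz": 0.1,"rx": 0,"ry": 0,"rz": 0,"claw": 0},
    {"dx": -0.071,"dy": -0.42,"dz": 0.1,"rx": 0,"ry": 0,"rz": 0,"claw": 0},
    {"dx": -0.071,"dy": -0.42,"dz": 0.1,"rx": 0,"ry": 0,"rz": 0,"claw": 0},
    {"dx": -0.071,"dy": -0.42,"dz": 0.06,"rx": 0,"ry": 0,"rz": 0,"claw": 0},
    {"dx": 0,"dy": 0,"dz": 0,"rx": 0,"ry": 0,"rz": 0,"claw": 0},
    {"dx": 0,"dy": 0,"dz": 0,"rx": 0,"ry": 0,"rz": 0,"claw": 0}
  ]
}}

```text
time_s: 3.4
ee_pos: [0.5247, -0.2925, 0.1596]
eef_rot: [3.141, -0.001, -2.945]
force: [0.1, 1.0, 1.5]
grip_width: 0.0936
grip_force: 0.0
```

```bash
cat > m.py <<'E'
from h import *
import sys
go([.525,-.2925,.16],11.3)
c,P=wrist()
cv2.imwrite("pics/e.png",cv2.cvtColor(c["img"],cv2.COLOR_RGB2BGR))
m=(P[...,2]>.035)&(P[...,2]<.06)&(np.hypot(P[...,0]-.525,P[...,1]+.2925)<.06)
(x,y),(w,h),a=cv2.minAreaRect(P[m][:,:2].astype(np.float32)*1000);print(m.sum(),x,y,w,h,a,np.median(P[m][:,2]))
E
python3 m.py
```

```text
0 rot units [-1.000e-03 -1.000e-03  1.999e+00] shift units after [ 0.003  0.001 -0.004]
180 rot units [ 0.001 -0.001 -0.001] shift units after [-0.003 -0.001 -0.004]
t 3.4 pos [ 0.5247 -0.2925  0.1596] rot [ 179.9   -0.  -168.8] q6 -2.3366126262621023 F [0.1 1.  1.5] w 0.09364410825288591
1816 524.335693359375 -292.8738098144531 41.600215911865234 41.76122283935547 11.484174728393555 0.05184526637407111
```

View pics/e.png

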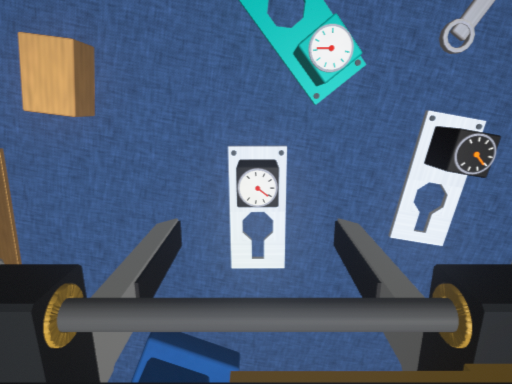

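Picture e shows the white-dial gauge centred between the jaws (dial at (257,188)), aligned with them and clear of the black-dial gauge (470,155). I descend and grip.

Emit:
{"api": "step_arm", "payload": {
  "plan": [
    {"dx": 0,"dy": 0,"dz": 0.35,"rx": 0,"ry": 0,"rz": 0,"claw": 0},
    {"dx": 0,"dy": 0,"dz": 0.35,"rx": 0,"ry": 0,"rz": 0,"claw": 0},
    {"dx": 0,"dy": 0,"dz": 0.35,"rx": 0,"ry": 0,"rz": 0,"claw": 0},
    {"dx": 0,"dy": 0,"dz": 0.25,"rx": 0,"ry": 0,"rz": 0,"claw": 0},
    {"dx": 0,"dy": 0,"dz": 0,"rx": 0,"ry": 0,"rz": 0,"claw": 0.3},
    {"dx": 0,"dy": 0,"dz": 0,"rx": 0,"ry": 0,"rz": 0,"claw": 1},
    {"dx": 0,"dy": 0,"dz": 0,"rx": 0,"ry": 0,"rz": 0,"claw": 1},
    {"dx": 0,"dy": 0,"dz": 0,"rx": 0,"ry": 0,"rz": 0,"claw": 1},
    {"dx": 0,"dy": 0,"dz": 0,"rx": 0,"ry": 0,"rz": 0,"claw": 1},
    {"dx": 0,"dy": 0,"dz": 0,"rx": 0,"ry": 0,"rz": 0,"claw": 1}
  ],
  "grip_force": 50
}}

```text
time_s: 4.45
ee_pos: [0.5252, -0.2924, 0.0308]
eef_rot: [-3.141, 0.001, -2.944]
force: [0.6, 0.2, 0.9]
grip_width: 0.0497
grip_force: 0.0
```

Emit:
{"api": "step_arm", "payload": {
  "plan": [
    {"dx": 0,"dy": 0,"dz": 0,"rx": 0,"ry": 0,"rz": 0,"claw": 1},
    {"dx": 0,"dy": 0,"dz": 0,"rx": 0,"ry": 0,"rz": 0,"claw": 1},
    {"dx": 0,"dy": 0,"dz": 0,"rx": 0,"ry": 0,"rz": 0,"claw": 1},
    {"dx": 0,"dy": 0,"dz": 0,"rx": 0,"ry": 0,"rz": 0,"claw": 1}
  ]
}}

```text
time_s: 4.85
ee_pos: [0.5251, -0.2924, 0.0305]
eef_rot: [-3.141, 0.0, -2.944]
force: [-1.8, 1.8, 5.1]
grip_width: 0.0415
grip_force: 50.0
```

Emit:
{"api": "step_arm", "payload": {
  "plan": [
    {"dx": 0,"dy": 0,"dz": -0.2,"rx": 0,"ry": 0,"rz": 0,"claw": 1},
    {"dx": 0,"dy": 0,"dz": -0.3,"rx": 0,"ry": 0,"rz": 0,"claw": 1},
    {"dx": 0,"dy": 0,"dz": -0.3,"rx": 0,"ry": 0,"rz": 0,"claw": 1},
    {"dx": 0,"dy": 0,"dz": -0.3,"rx": 0,"ry": 0,"rz": 0,"claw": 1},
    {"dx": 0,"dy": 0,"dz": -0.1,"rx": 0,"ry": 0,"rz": 0,"claw": 1},
    {"dx": 0,"dy": 0,"dz": 0,"rx": 0,"ry": 0,"rz": 0,"claw": 1}
  ]
}}

```text
time_s: 5.45
ee_pos: [0.5253, -0.2925, 0.1507]
eef_rot: [-3.141, 0.001, -2.944]
force: [-0.3, 0.3, -2.6]
grip_width: 0.0414
grip_force: 50.0
```

Run:
```python
from h import *
go([.5426,.2112,.15],-18.3)
# tilt of plate, from wrist view in tool frame
c,P=wrist(); o=telemetry.get_obs()
H=cv2.cvtColor(c["img"],cv2.COLOR_RGB2HSV)
m=(P[...,2]>.08)&(P[...,2]<.16)&(H[...,1]<50)&(H[...,2]>150)&(np.hypot(P[...,0]-.56,P[...,1]+.285)<.1)
q=P[m]; print(m.sum(),np.round(np.percentile(q[:,2],[5,50,95]),4))
q=q[q[:,2]<np.percentile(q[:,2],50)+.015] 
g=np.array([np.cos(.197),np.sin(.197)]); s=(q[:,:2]-o["ee_pos"][:2])@g
print("z vs x:",np.polyfit(s[s>.03],q[s>.03,2],1), s.min(),s.max())
```

```text
0 rot units [-1.000e-03 -1.000e-03 -1.671e+00] shift units after [-1.417 -4.837  0.007]
180 rot units [-0.     0.001  0.329] shift units after [1.417 4.837 0.007]
t 5.45 pos [ 0.5253 -0.2925  0.1507] rot [-1.799e+02  1.000e-01 -1.687e+02] q6 -2.3370217624515734 F [-0.3  0.3 -2.6] w 0.04135586275343001
4688 [0.1249 0.1259 0.127 ]
z vs x: [-0.00214258  0.12600007] -0.035111205156929455 0.1127348387169314
```

The gauge is held firmly and level, with its underside 30.5 mm below the TCP. I move sideways away from the vise, then turn.

Emit:
{"api": "step_arm", "payload": {
  "plan": [
    {"dx": 0,"dy": 0.2,"dz": 0,"rx": 0,"ry": 0,"rz": 0,"claw": 1},
    {"dx": 0,"dy": 0.4,"dz": 0,"rx": 0,"ry": 0,"rz": 0,"claw": 1},
    {"dx": 0,"dy": 0.4,"dz": 0,"rx": 0,"ry": 0,"rz": 0,"claw": 1},
    {"dx": 0,"dy": 0.4,"dz": 0,"rx": 0,"ry": 0,"rz": 0,"claw": 1},
    {"dx": 0,"dy": 0.3,"dz": 0,"rx": 0,"ry": 0,"rz": 0.04,"claw": 1},
    {"dx": 0,"dy": 0.3,"dz": 0,"rx": 0,"ry": 0,"rz": 0.07,"claw": 1},
    {"dx": 0,"dy": 0.2,"dz": 0,"rx": 0,"ry": 0,"rz": 0.08,"claw": 1},
    {"dx": 0,"dy": 0.2,"dz": 0,"rx": 0,"ry": 0,"rz": 0.08,"claw": 1},
    {"dx": 0,"dy": 0.1,"dz": 0,"rx": 0,"ry": 0,"rz": 0.059,"claw": 1},
    {"dx": 0,"dy": 0,"dz": 0,"rx": 0,"ry": 0,"rz": 0,"claw": 1}
  ]
}}

```text
time_s: 6.5
ee_pos: [0.4908, -0.0452, 0.1485]
eef_rot: [-3.141, -0.003, 2.822]
force: [-0.1, -0.3, -2.7]
grip_width: 0.0416
grip_force: 50.0
```

```bash
python3 -c "
from h import *
go([.5426,.2112,.125],-18.3)"
```

```text
0 rot units [-0.003  0.     2.   ] shift units after [-0.313 -2.597  0.235]
180 rot units [-0.    -0.002 -0.   ] shift units after [0.313 2.597 0.235]
t 6.5 pos [ 0.4908 -0.0452  0.1485] rot [-180.    -0.2  161.7] q6 -1.4175216675595197 F [-0.1 -0.3 -2.7] w 0.0416039892098819
```

Emit:
{"api": "step_arm", "payload": {
  "plan": [
    {"dx": 0.03,"dy": 0.2,"dz": 0,"rx": 0,"ry": 0,"rz": 0,"claw": 1},
    {"dx": 0.04,"dy": 0.4,"dz": 0,"rx": 0,"ry": 0,"rz": 0,"claw": 1},
    {"dx": 0.04,"dy": 0.4,"dz": 0,"rx": 0,"ry": 0,"rz": 0,"claw": 1},
    {"dx": 0.04,"dy": 0.4,"dz": 0,"rx": 0,"ry": 0,"rz": 0,"claw": 1},
    {"dx": 0.04,"dy": 0.4,"dz": 0.05,"rx": 0,"ry": 0,"rz": 0,"claw": 1},
    {"dx": 0.04,"dy": 0.4,"dz": 0.08,"rx": 0,"ry": 0,"rz": 0,"claw": 1},
    {"dx": 0.05,"dy": 0.3,"dz": 0.08,"rx": 0,"ry": 0,"rz": 0,"claw": 1},
    {"dx": 0.033,"dy": 0.097,"dz": 0.03,"rx": 0,"ry": 0,"rz": 0,"claw": 1},
    {"dx": 0,"dy": 0,"dz": 0,"rx": 0,"ry": 0,"rz": 0,"claw": 1},
    {"dx": 0,"dy": 0,"dz": 0,"rx": 0,"ry": 0,"rz": 0,"claw": 1}
  ]
}}

```text
time_s: 7.5
ee_pos: [0.5432, 0.2089, 0.1259]
eef_rot: [-3.141, -0.001, 2.823]
force: [-0.0, -0.0, -2.6]
grip_width: 0.0417
grip_force: 50.0
```

Run:
```python
from h import *
go([.5426,.2112,.125],-18.3)
c,P=wrist(); o=telemetry.get_obs()
M=Ro.from_euler("xyz",o["eef_rot"]).as_matrix(); 
cv2.imwrite("pics/f.png",cv2.cvtColor(c["img"],cv2.COLOR_RGB2BGR))
# stud head seen through the hole: z .024-.045
m=(P[...,2]>.022)&(P[...,2]<.05)&(np.hypot(P[...,0]-.598,P[...,1]-.193)<.03)
print("stud seen",m.sum(),P[m].mean(0) if m.any() else 0)
t=viewer.camera("top"); Q=cloud(t)
k=(np.abs(Q[...,0]-.55)<.2)&(np.abs(Q[...,1]-.2)<.15)&(Q[...,2]>.09)&(Q[...,2]<.105)
print(k.sum())
```

```text
0 rot units [ 1.e-03 -1.e-03 -2.e+00] shift units after [-0.013 -0.02   0.009]
180 rot units [-0. -0.  0.] shift units after [0.013 0.02  0.009]
t 7.5 pos [0.5432 0.2089 0.1259] rot [-180.    -0.   161.7] q6 -0.9474115900924178 F [-0.  -0.  -2.6] w 0.041666053921758865
stud seen 0 0
516
```

View pics/f.png

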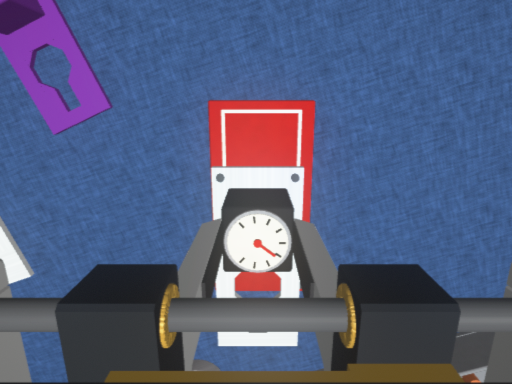

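Picture f: the gauge is level over the base, with its dial at (257,241), and the base strip spans columns 209–316. The base centre (262) is slightly to the right, so I measure the lateral offset from this view.

Run:
```python
from h import *
c,P=wrist(); o=telemetry.get_obs(); M=Ro.from_euler("xyz",o["eef_rot"]).as_matrix()
L=(P-o["ee_pos"])@M
H=cv2.cvtColor(c["img"],cv2.COLOR_RGB2HSV)
red=(H[...,1]>120)&((H[...,0]<12)|(H[...,0]>168))&(P[...,2]>.008)&(P[...,2]<.02)
for v in (105,130,150,160):
    u=np.where(red[v,180:340])[0]+180; print(v,u.min(),u.max(),"y mm",np.round(1000*L[v,[u.min(),u.max()],1],1),"x",np.round(1000*L[v,u.min(),0],1))
u=260; col=np.where(red[:250,u])[0]; print("top edge x",1000*L[col.min(),u,0],"z",P[col.min()+3,u,2])
```

```text
105 208 314 y mm [-46.8  52.1] x 77.2
130 209 313 y mm [-46.5  52.2] x 54.4
150 210 312 y mm [-46.5  51.9] x 35.3
160 210 311 y mm [-47.   51.3] x 25.4
top edge x 81.6845260691208 z 0.013954073142310397
```

Emit:
{"api": "step_arm", "payload": {
  "plan": [
    {"dx": 0.005,"dy": 0.024,"dz": 0.05,"rx": 0,"ry": 0,"rz": 0,"claw": 1},
    {"dx": 0,"dy": 0,"dz": 0.15,"rx": 0,"ry": 0,"rz": 0,"claw": 1},
    {"dx": 0,"dy": 0,"dz": 0.15,"rx": 0,"ry": 0,"rz": 0,"claw": 1},
    {"dx": 0,"dy": 0,"dz": 0.1,"rx": 0,"ry": 0,"rz": 0,"claw": 1},
    {"dx": 0,"dy": 0,"dz": 0,"rx": 0,"ry": 0,"rz": 0,"claw": 1}
  ]
}}

```text
time_s: 8.15
ee_pos: [0.5428, 0.2122, 0.0795]
eef_rot: [-3.14, -0.002, 2.822]
force: [-0.0, 0.1, -2.2]
grip_width: 0.0413
grip_force: 50.0
```

Emit:
{"api": "step_arm", "payload": {
  "plan": [
    {"dx": 0,"dy": 0,"dz": 0.08,"rx": 0,"ry": 0,"rz": 0,"claw": 1},
    {"dx": 0,"dy": 0,"dz": 0.08,"rx": 0,"ry": 0,"rz": 0,"claw": 1},
    {"dx": 0,"dy": 0,"dz": 0.08,"rx": 0,"ry": 0,"rz": 0,"claw": 1},
    {"dx": 0,"dy": 0,"dz": 0.08,"rx": 0,"ry": 0,"rz": 0,"claw": 1},
    {"dx": 0,"dy": 0,"dz": 0.03,"rx": 0,"ry": 0,"rz": 0,"claw": 1},
    {"dx": 0,"dy": 0,"dz": 0,"rx": 0,"ry": 0,"rz": 0,"claw": 1},
    {"dx": 0,"dy": 0,"dz": 0,"rx": 0,"ry": 0,"rz": 0,"claw": 1}
  ]
}}

```text
time_s: 8.85
ee_pos: [0.5437, 0.2126, 0.0465]
eef_rot: [3.141, 0.0, 2.822]
force: [0.9, -0.1, -1.7]
grip_width: 0.0415
grip_force: 50.0
```

Run:
```python
from h import *
go([.5103,.2219,.0445],-18.3)
```

```text
0 rot units [ 0. -0.  2.] shift units after [-0.347  0.017  0.02 ]
180 rot units [ 0.  0. -0.] shift units after [ 0.347 -0.017  0.02 ]
t 8.85 pos [0.5437 0.2126 0.0465] rot [180.    0.  161.7] q6 -0.9412117885627305 F [ 0.9 -0.1 -1.7] w 0.04154233236700345
```

Emit:
{"api": "step_arm", "payload": {
  "plan": [
    {"dx": 0,"dy": -0.01,"dz": 0.012,"rx": 0,"ry": 0,"rz": 0,"claw": 1},
    {"dx": 0.05,"dy": 0,"dz": 0,"rx": 0,"ry": 0,"rz": 0,"claw": 1},
    {"dx": 0.05,"dy": 0,"dz": 0,"rx": 0,"ry": 0,"rz": 0,"claw": 1},
    {"dx": 0.05,"dy": 0,"dz": 0,"rx": 0,"ry": 0,"rz": 0,"claw": 1},
    {"dx": 0,"dy": 0,"dz": 0,"rx": 0,"ry": 0,"rz": 0,"claw": 1}
  ]
}}

```text
time_s: 9.35
ee_pos: [0.5284, 0.2167, 0.0452]
eef_rot: [-3.142, -0.0, 2.823]
force: [-0.7, -0.2, -2.7]
grip_width: 0.0416
grip_force: 50.0
```

Emit:
{"api": "step_arm", "payload": {
  "plan": [
    {"dx": 0.05,"dy": 0,"dz": 0,"rx": 0,"ry": 0,"rz": 0,"claw": 1},
    {"dx": 0.05,"dy": 0,"dz": 0,"rx": 0,"ry": 0,"rz": 0,"claw": 1},
    {"dx": 0,"dy": 0,"dz": 0,"rx": 0,"ry": 0,"rz": 0,"claw": 1}
  ]
}}

```text
time_s: 9.65
ee_pos: [0.519, 0.2197, 0.045]
eef_rot: [-3.141, -0.0, 2.822]
force: [0.3, -0.5, -1.4]
grip_width: 0.0414
grip_force: 50.0
```

Run:
```python
from h import *
go([.5103,.2219,.0445],-18.3)
```

```text
0 rot units [ 0. -0. -2.] shift units after [-0.089  0.006  0.005]
180 rot units [-0. -0.  0.] shift units after [ 0.089 -0.006  0.005]
t 9.65 pos [0.519  0.2197 0.045 ] rot [-180.    -0.   161.7] q6 -0.9161733338857027 F [ 0.3 -0.5 -1.4] w 0.04140960989841196
```

No resistance so far. I slide the last 9 mm.

Emit:
{"api": "step_arm", "payload": {
  "plan": [
    {"dx": 0.045,"dy": 0,"dz": 0,"rx": 0,"ry": 0,"rz": 0,"claw": 1},
    {"dx": 0.045,"dy": 0,"dz": 0,"rx": 0,"ry": 0,"rz": 0,"claw": 1},
    {"dx": 0,"dy": 0,"dz": 0.004,"rx": 0,"ry": 0,"rz": 0,"claw": 1},
    {"dx": 0,"dy": 0,"dz": 0,"rx": 0,"ry": 0,"rz": 0,"claw": 1}
  ]
}}

```text
time_s: 10.05
ee_pos: [0.511, 0.2224, 0.0447]
eef_rot: [3.142, 0.0, 2.822]
force: [0.2, 0.7, -3.4]
grip_width: 0.0417
grip_force: 50.0
```

Run:
```python
from h import *
go([.5103,.2219,.0445],-18.3)
c=viewer.camera("side"); cv2.imwrite("pics/g.png",cv2.cvtColor(cv2.resize(c["img"][70:190,180:340],(800,600)),cv2.COLOR_RGB2BGR))
```

```text
0 rot units [-0.  0. -2.] shift units after [-0.005  0.007  0.002]
180 rot units [0. 0. 0.] shift units after [ 0.005 -0.007  0.002]
t 10.05 pos [0.511  0.2224 0.0447] rot [180.    0.  161.7] q6 -0.9066441913774815 F [ 0.2  0.7 -3.4] w 0.041671227108813935
```

View pics/g.png

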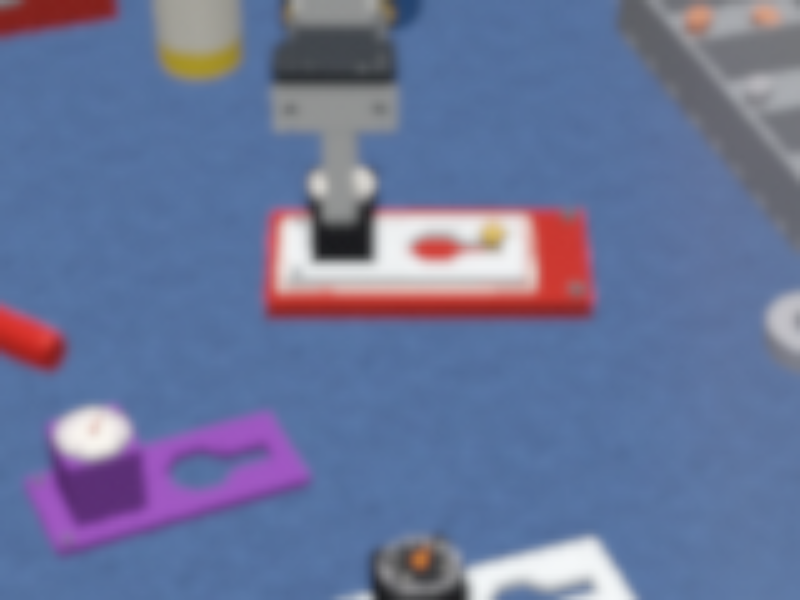

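Picture g: the plate is flat on the base inside the outline, and the stud's head (490,235) stands at the slot's narrow end. I release and rise.

Emit:
{"api": "step_arm", "payload": {
  "plan": [
    {"dx": 0,"dy": 0,"dz": 0.002,"rx": 0,"ry": 0,"rz": 0,"claw": 0.5},
    {"dx": 0,"dy": 0,"dz": 0,"rx": 0,"ry": 0,"rz": 0,"claw": 0.2},
    {"dx": 0,"dy": 0,"dz": 0,"rx": 0,"ry": 0,"rz": 0,"claw": 0.2},
    {"dx": 0,"dy": 0,"dz": 0,"rx": 0,"ry": 0,"rz": 0,"claw": 0.2},
    {"dx": 0,"dy": 0,"dz": 0,"rx": 0,"ry": 0,"rz": 0,"claw": 0.2},
    {"dx": 0,"dy": 0,"dz": 0,"rx": 0,"ry": 0,"rz": 0,"claw": 0.2},
    {"dx": 0,"dy": 0,"dz": -0.2,"rx": 0,"ry": 0,"rz": 0,"claw": 0.2},
    {"dx": 0,"dy": 0,"dz": -0.4,"rx": 0,"ry": 0,"rz": 0,"claw": 0.2},
    {"dx": 0,"dy": 0,"dz": -0.4,"rx": 0,"ry": 0,"rz": 0,"claw": 0.2},
    {"dx": 0,"dy": 0,"dz": -0.2,"rx": 0,"ry": 0,"rz": 0,"claw": 0.2}
  ]
}}

```text
time_s: 11.1
ee_pos: [0.5118, 0.2226, 0.168]
eef_rot: [3.139, 0.003, 2.822]
force: [0.5, 0.9, -0.2]
grip_width: 0.075
grip_force: 0.0
```

Run:
```python
from h import *
go([.5103,.2219,.0445],-18.3)
c,P=wrist(); m=(P[...,2]>.05)&(P[...,2]<.075)&(np.hypot(P[...,0]-.51,P[...,1]-.222)<.05)
print(m.sum(),cv2.minAreaRect(P[m][:,:2].astype(np.float32)*1000),np.median(P[m][:,2]))
cv2.imwrite("pics/h.png",cv2.cvtColor(c["img"],cv2.COLOR_RGB2BGR))
```

```text
0 rot units [ 0.003 -0.003  2.   ] shift units after [-0.012  0.012  1.235]
180 rot units [ 0.002  0.002 -0.   ] shift units after [ 0.012 -0.012  1.235]
t 11.1 pos [0.5118 0.2226 0.168 ] rot [179.9   0.2 161.7] q6 -0.9066263503456711 F [ 0.5  0.9 -0.2] w 0.07503879730411199
1917 ((510.9798583984375, 221.79306030273438), (41.81236267089844, 42.80329513549805), 72.15385437011719) 0.06582014267158398
```

View pics/h.png

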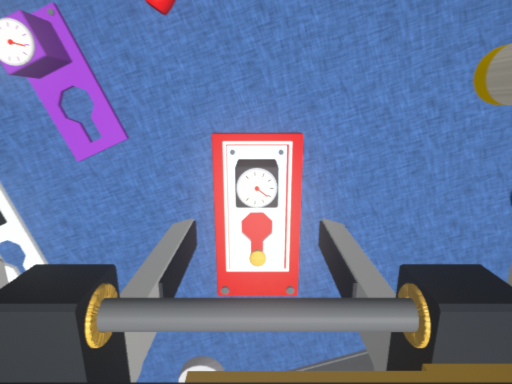

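Picture h: the gauge lies squarely inside the outline, with the stud at (258,258) in the slot's end and the gripper clear. I hand it in.

```bash
python3 -c "
from h import *
print(hand_in())"
```

```text
the job is handed in; nothing more can be done
None
```

The white-dial gauge is on the red base, flat and inside the white outline with the stud at the narrow end of the slot; the gripper is clear, the black-dial gauge was not touched, and the job was handed in at about 11 s (no verdict was returned).

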